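Rack the barista tools in mirror order

TASK

Move the four barista tools (tamper, leveller, dosing cup and shot glass) from the steel drip tray to the wooden tool rack, one to a recess, in the reverse order: the one that stood at the left end of the tray as the robot sees it goes into the recess at the right end of the rack, the second from the left into the second from the right, and so on. Keep each upright all the way, and leave it standing flat on the floor of its recess.

Things in the scene. Friction and masses are not known exactly. Their poses are not given: they have to be found in the camera images.
- tamper: Tamper: steel disc foot 58 mm across and 22 mm high, with a turned wooden handle above it, 97 mm high overall; the handle is at most 38 mm across, near 75 mm up, where it is best gripped. ~0.48 kg. Origin: centre of its underside; z up along its axis; it is round, so its yaw is of no account. Starts upright on its pad in the steel tray.
- leveller: Coffee leveller: low round tool, 36 mm high; steel lower part 58 mm across, black knurled collar 63 mm across from 16 to 36 mm up; grip the collar about 30 mm up. ~0.32 kg. Origin: centre of its underside; z up along its axis; it is round, so its yaw is of no account. Starts upright on its pad in the steel tray.
- dosing_cup: Dosing cup: plain open steel cup without handle, 58 mm across, 50 mm high; grip across the outside, about 33 mm up. ~0.12 kg. Origin: centre of its underside; z up along its axis; it is round, so its yaw is of no account. Starts upright on its pad in the steel tray.
- shot_glass: Empty clear shot glass: 62 mm high, foot 38 mm across, widening to 49 mm at the rim; grip across the outside, about 42 mm up. ~0.07 kg. Origin: centre of its underside; z up along its axis; it is round, so its yaw is of no account. Starts upright on its pad in the steel tray.
- pad_tamper: The fixed square dark rubber pad, 74 x 74 x 4 mm, on which the tamper stands at the start. Origin: centre of its underside, 4 mm above the worktop (pad top 8 mm above the worktop). The pads look alike; they stay put and so record the order of the row.
- pad_leveller: The fixed square dark rubber pad, 74 x 74 x 4 mm, on which the leveller stands at the start. Origin: centre of its underside, 4 mm above the worktop (pad top 8 mm above the worktop). The pads look alike; they stay put and so record the order of the row.
- pad_dosing_cup: The fixed square dark rubber pad, 74 x 74 x 4 mm, on which the dosing cup stands at the start. Origin: centre of its underside, 4 mm above the worktop (pad top 8 mm above the worktop). The pads look alike; they stay put and so record the order of the row.
- pad_shot_glass: The fixed square dark rubber pad, 74 x 74 x 4 mm, on which the shot glass stands at the start. Origin: centre of its underside, 4 mm above the worktop (pad top 8 mm above the worktop). The pads look alike; they stay put and so record the order of the row.
- drip_tray: Source rack: fixed shallow steel drip tray, 90 mm (its x) by 356 mm (its y), rim 8 mm high. Its four pads lie in one row at y = +127.5, +42.5, -42.5 and -127.5 mm, x = 0 in its frame, in an order that changes. Origin: centre of its underside on the worktop; x away from the robot, y to the robot's left (turned by at most 9 degrees either way). It may lie nearer to the robot than the wooden rack or beyond it.
- tool_rack: Target rack: fixed light wooden board, 90 (its x) x 350 (its y) x 10 mm, with four round recesses, 75 mm across, 5 mm deep (floor 5 mm above the worktop), in a row at y = +127.5, +42.5, -42.5, -127.5 mm, x = 0; empty at the start. Origin: centre of its underside on the worktop; axes as the tray's. Beyond both racks the espresso machine's front stands at world x = 0.70 m, from 0.13 m up.

How it is judged:
At the end, for the whole second after the job is handed in: Each tool stands upright (0.08 rad) and at rest on the floor of its recess (height within 2.5 mm, centre within 20 mm of the recess centre along each rack axis); left to right, the row on the rack is the reverse of the row as it stood on the tray's pads (((y of pad_tamper in the frame of drip_tray between 0.1075 and 0.1475 m and y of tamper in the frame of tool_rack between -0.1475 and -0.1075 m) or (y of pad_tamper in the frame of drip_tray between 0.0225 and 0.0625 m and y of tamper in the frame of tool_rack between -0.0625 and -0.0225 m) or (y of pad_tamper in the frame of drip_tray between -0.0625 and -0.0225 m and y of tamper in the frame of tool_rack between 0.0225 and 0.0625 m) or (y of pad_tamper in the frame of drip_tray between -0.1475 and -0.1075 m and y of tamper in the frame of tool_rack between 0.1075 and 0.1475 m)) and x of tamper in the frame of tool_rack between -0.02 and 0.02 m and z of tamper in the frame of tool_rack between 0.0025 and 0.0075 m and angle between each of tamper, leveller, dosing_cup, shot_glass's own z axis and vertical below 0.08 rad and linear speed of each of tamper, leveller, dosing_cup, shot_glass below 0.02 m/s and angular speed of each of tamper, leveller, dosing_cup, shot_glass below 0.2 rad/s and ((y of pad_leveller in the frame of drip_tray between 0.1075 and 0.1475 m and y of leveller in the frame of tool_rack between -0.1475 and -0.1075 m) or (y of pad_leveller in the frame of drip_tray between 0.0225 and 0.0625 m and y of leveller in the frame of tool_rack between -0.0625 and -0.0225 m) or (y of pad_leveller in the frame of drip_tray between -0.0625 and -0.0225 m and y of leveller in the frame of tool_rack between 0.0225 and 0.0625 m) or (y of pad_leveller in the frame of drip_tray between -0.1475 and -0.1075 m and y of leveller in the frame of tool_rack between 0.1075 and 0.1475 m)) and x of leveller in the frame of tool_rack between -0.02 and 0.02 m and z of leveller in the frame of tool_rack between 0.0025 and 0.0075 m and ((y of pad_dosing_cup in the frame of drip_tray between 0.1075 and 0.1475 m and y of dosing_cup in the frame of tool_rack between -0.1475 and -0.1075 m) or (y of pad_dosing_cup in the frame of drip_tray between 0.0225 and 0.0625 m and y of dosing_cup in the frame of tool_rack between -0.0625 and -0.0225 m) or (y of pad_dosing_cup in the frame of drip_tray between -0.0625 and -0.0225 m and y of dosing_cup in the frame of tool_rack between 0.0225 and 0.0625 m) or (y of pad_dosing_cup in the frame of drip_tray between -0.1475 and -0.1075 m and y of dosing_cup in the frame of tool_rack between 0.1075 and 0.1475 m)) and x of dosing_cup in the frame of tool_rack between -0.02 and 0.02 m and z of dosing_cup in the frame of tool_rack between 0.0025 and 0.0075 m and ((y of pad_shot_glass in the frame of drip_tray between 0.1075 and 0.1475 m and y of shot_glass in the frame of tool_rack between -0.1475 and -0.1075 m) or (y of pad_shot_glass in the frame of drip_tray between 0.0225 and 0.0625 m and y of shot_glass in the frame of tool_rack between -0.0625 and -0.0225 m) or (y of pad_shot_glass in the frame of drip_tray between -0.0625 and -0.0225 m and y of shot_glass in the frame of tool_rack between 0.0225 and 0.0625 m) or (y of pad_shot_glass in the frame of drip_tray between -0.1475 and -0.1075 m and y of shot_glass in the frame of tool_rack between 0.1075 and 0.1475 m)) and x of shot_glass in the frame of tool_rack between -0.02 and 0.02 m and z of shot_glass in the frame of tool_rack between 0.0025 and 0.0075 m); the robot touches nothing.
It fails at once if a tool was tipped over (more than 0.7 rad from upright) (angle between any of tamper, leveller, dosing_cup, shot_glass's own z axis and vertical above 0.7 rad).
It also fails if it takes over 112 s, if anything falls off the work surface, if the arm or the gripper's body presses on something with over 40 N, if the wrist force passes 120 N, or if a joint passes its speed limit or range.

ROBOT

A 6-joint arm with a two-finger parallel gripper is mounted at the origin on the work surface; the furniture and walls round the work are solid. World frame = base frame: x ahead of the robot, y to its left, z up, the work surface at z = 0. Lengths are in m, angles in rad, forces in N, time in s.
With the tool pointing down it reaches from about 0.2 to 0.875 m from the base axis. Payload 3.4 kg.
Tool frame: the origin (TCP) lies between the finger pads; the fingertips stand 14 mm ahead of it and the grasp point (between the pads) lies 5 mm behind it; x points along the fingers, y is the direction in which the jaws open and shut, and the axes are right-handed (so a half turn about x gives the same grasp; the last joint's range is limited). The gripper opens to 94 mm and grips with 3 to 60 N. Pads are 16 mm wide; open, the fingers measure 119 mm over their backs; the gripper's body (75 mm by 177 mm) begins 78 mm behind the grasp point.
Start: joints at [1.062, 0.276, 1.505, -0, 1.361, -0.121], TCP at [0.217, 0.532, 0.219] pointing down, gripper open.
Joint ranges: [-2.89, 2.89], [-0.75, 2.08], [0.22, 2.7], [-1.18, 4.32], [0.11, 2.71], [-2.7, 2.7]. Speed limits (rad/s): [2.57, 2.57, 3.14, 3.14, 3.14, 3.14].

INTERFACE

Orientations are given as a unit quaternion [w, x, y, z].
In Python, from rig import bot, camera, nets gives the robot as it stands. The module is installed in compiled form; this text tells all that it offers.
- The arm moves only by the tool drive_tool, never from a script. Its argument "targets" is a list of rows, each an object with "claw": the finger opening in mm, from 0 to 94; "slide": the shift along the tool's x, y, z in mm, a list of three; "roll": the turn about the tool's x in rad. A call has 1 to 20 rows; each row is the pose to reach, as a shift and turn from the pose measured when the call began, along the tool's axes at that moment; what a row does not reach only later rows make up. A row lasts 1/10 s, in which the tool goes at most 50 mm and 8.59 degrees, less where a joint would pass 70% of its speed; a pose out of reach is approached as far as the arm can. A call with a gripper value outside its range is refused whole. The fingers move at their own pace and stop on an object; the grip force is fixed at half the most. Time passes only in rows, so rows that repeat a pose let the fingers close. It gives the time, the measured TCP pose, the force and the opening at its end, in the units of the state.
- bot.observe(): the state, without advancing time (a new reading comes with each control period).
- camera(name): name is "scene" or "top"; returns a dict with "pixels" (384x512x3 uint8, red, green, blue), "vfov" (degrees; the focal length in pixels is half the picture's height over the tangent of half this angle, whatever the lens; pixels are square), "cx", "cy" (the principal point, pixels), "world_from_camera" (4x4, takes a point from camera to world coordinates). Camera axes: x right, y down, z forward; pixel columns grow to the right and rows downward; lengths in m; the calibration is good to about 2 mm. A picture is of the moment at which its call begins. There is no depth.
- bot.job_done(): hands the job in, once; it reports no verdict.
Trained networks look in the newest picture that a camera, given by its name, has taken for a name from the list of things; names that differ only in an ending like _2 or _b are one class to them, and where a whole thing is asked for, a point or a joint stands for the part that bears it (a point fixed in the world has none). Each returns a list of dicts, best first, with "confidence" (0 to 1); they miss things now and then, are a little off and sometimes report something else, mostly with a low value. They report only what shows in the picture. A call takes as long as a camera call.
- nets.search_frame(thing, camera): "position" ([column, row] in pixels, amid what is visible of it).
- nets.regions_of(thing, camera): "region" (384x512 bool, what is visible of it) and "position" ([column, row] in pixels, amid what is visible of it).
The state is a dict: "clock": time; "qpos": joint angles; "dq": joint speeds; "tau": joint torques, N m; "tool_pos": TCP position; "tcp_rot": TCP orientation; "ft_force": force on the tool from outside, world axes, zero at the start; "moment": the same for the moment, N m; "grip_width": opening from 0.0 (shut) to 1.0 (fully open).
Only numpy, scipy, OpenCV 4.12 (cv2) and the standard library are available. Lean on these libraries where they do the work, as an engineer would, in place of code of your own. Each camera call takes 0.05 s, during which the arm holds its last target.

## Working session

There is one attempt and no reset: what is moved stays moved. The work goes in short steps, Python scripts to look and compute and a tool call to move; the robot and the scene stay as the last step left them, time stands still between calls to the robot, and variables do not carry over. Pictures are saved under pics/ and viewed, and the job is handed in when it is done.

Besides the shell and the picture viewer there is one more tool, called as name(argument=value, ...), one argument or row to a line, values as JSON. drive_tool: Moves the arm, as the interface text tells. Its arguments: {"type":"object","properties":{"targets":{"type":"array"}},"required":["targets"]}

```bash
mkdir -p pics
cat > h.py <<'E'
import numpy as np, cv2
from rig import bot, camera, nets
def ray(c,u,v):
    H,W=c["pixels"].shape[:2]; f=H/2/np.tan(np.radians(c["vfov"])/2)
    d=np.array([(u-c["cx"])/f,(v-c["cy"])/f,1.]); T=np.array(c["world_from_camera"])
    return T[:3,3],T[:3,:3]@d
def atz(c,u,v,z):
    o,d=ray(c,u,v); return o+d*(z-o[2])/d[2]
def proj(c,P):
    H,W=c["pixels"].shape[:2]; f=H/2/np.tan(np.radians(c["vfov"])/2)
    T=np.array(c["world_from_camera"]); p=T[:3,:3].T@(np.array(P)-T[:3,3]); return np.array([c["cx"]+f*p[0]/p[2],c["cy"]+f*p[1]/p[2]])
def save(c,n): cv2.imwrite("pics/"+n,c["pixels"][:,:,::-1])
E
python3 - <<'E'
from h import *
print(bot.observe())
for n in["top","scene"]:
    c=camera(n); save(c,n+"0.png"); print(n,c["vfov"],c["cx"],c["cy"],np.round(c["world_from_camera"],3).tolist())
    for t in["tamper","leveller","dosing_cup","shot_glass","pad_tamper","drip_tray","tool_rack"]:
        for r in nets.search_frame(t,n)[:5]: print(n,t,round(r["confidence"],2),np.round(r["position"],1),np.round(atz(c,*r["position"],0.01),3))
E
```

```text
{'clock': 0.0, 'qpos': array([ 1.06200063e+00,  2.76570401e-01,  1.50608707e+00, -2.30520435e-05,
        1.36069744e+00, -1.21028836e-01]), 'dq': array([-1.33552129e-03,  1.52607698e-03,  8.98298834e-05,  1.30519638e-03,
       -5.50854387e-04, -6.87888364e-04]), 'tau': array([-7.27518800e-04, -4.04575002e+01, -2.37232375e+01,  7.00330012e-02,
        3.43889231e-02, -1.48458457e-04]), 'tool_pos': array([0.21718913, 0.53183317, 0.2186371 ]), 'tcp_rot': array([ 0.69367267,  0.13564237,  0.69404347, -0.13683213]), 'ft_force': array([-1.00063427, -0.12849391,  0.07323188]), 'moment': array([ 0.0127411 , -0.08671926,  0.00885392]), 'grip_width': 0.9970434685379576}
top 57.19574747103691 255.35293129057897 193.4048592819118 [[-0.02, -0.983, 0.181, 0.344], [-1.0, 0.018, -0.01, -0.0], [0.007, -0.181, -0.983, 0.884], [0.0, 0.0, 0.0, 1.0]]
top tamper 0.62 [189.6 166.9] [0.578 0.157 0.01 ]
top leveller 0.64 [221.1 164.3] [0.583 0.077 0.01 ]
top leveller 0.34 [248.2 222.1] [0.433 0.01  0.01 ]
top dosing_cup 0.57 [287.  154.1] [ 0.607 -0.093  0.01 ]
top shot_glass 0.67 [255.5 158.6] [ 0.597 -0.
[... 373 characters left out ...]
8 238.7] [0.581 0.144 0.01 ]
scene leveller 0.73 [192.1 205.1] [0.587 0.06  0.01 ]
scene leveller 0.46 [202.9 223. ] [0.547 0.087 0.01 ]
scene dosing_cup 0.94 [228.2 147.6] [ 0.597 -0.111  0.01 ]
scene dosing_cup 0.64 [203.4 218.9] [0.55  0.079 0.01 ]
scene shot_glass 0.81 [206.9 166. ] [ 0.612 -0.043  0.01 ]
scene pad_tamper 0.66 [186.4 260.1] [0.533 0.171 0.01 ]
scene drip_tray 0.86 [209.3 221.7] [0.537 0.079 0.01 ]
scene drip_tray 0.27 [193.2 208.2] [0.581 0.065 0.01 ]
scene tool_rack 0.87 [268.5 228.1] [0.428 0.042 0.01 ]
scene tool_rack 0.7 [210.9 165.1] [ 0.606 -0.049  0.01 ]
scene tool_rack 0.34 [215.1 187.6] [0.568 0.001 0.01 ]
scene tool_rack 0.2 [234.7 163.5] [ 0.562 -0.076  0.01 ]
```

Run:
```python
import cv2
a=cv2.imread("pics/top0.png"); b=cv2.imread("pics/scene0.png")
cv2.imwrite("pics/t1.png",cv2.resize(a[120:260,150:340],None,fx=4,fy=4))
cv2.imwrite("pics/s1.png",cv2.resize(b[110:310,120:340],None,fx=3,fy=3,))
```

```text
(no output)
```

View pics/t1.png

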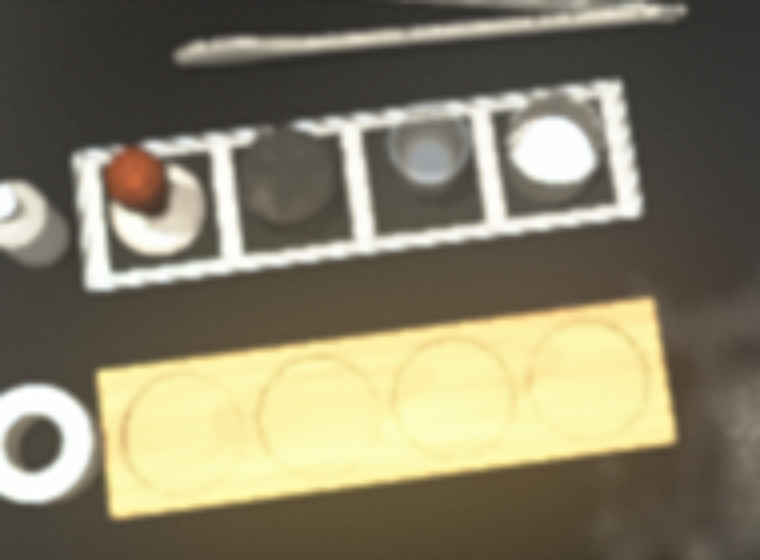

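View pics/s1.png

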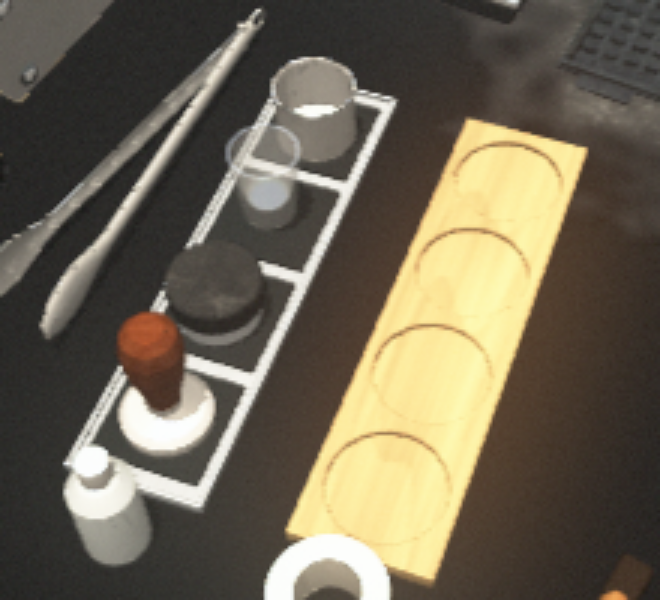

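View pics/scene0.png

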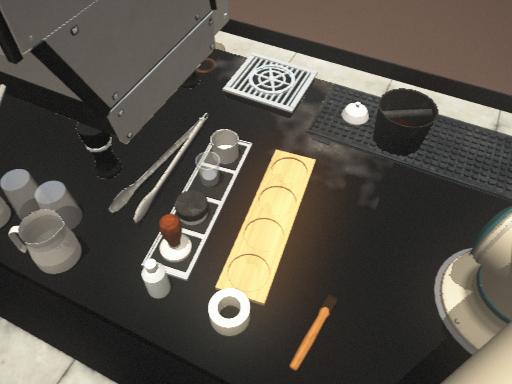

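Reading the views: the row on the tray (the farther rack) from left to right is tamper (top px ≈188,170), leveller (221,164), shot glass (257,158) and dosing cup (288,157). The wooden rack is nearer and empty. There is a bottle left of the tamper and a tape ring left of the rack. Next I measure the poses.

```bash
cat >> h.py <<'E'
from scipy.spatial.transform import Rotation as R
def tool():
    s=bot.observe(); q=s["tcp_rot"]; return s,np.array(s["tool_pos"]),R.from_quat([q[1],q[2],q[3],q[0]]).as_matrix()
E
python3 - <<'E'
from h import *
for n in["top","scene"]:
    c=camera(n)
    for t,z,in[("drip_tray",.008),("tool_rack",.01)]:
        r=nets.regions_of(t,n)[0]; m=r["region"].astype(np.uint8)
        cs,_=cv2.findContours(m,cv2.RETR_EXTERNAL,cv2.CHAIN_APPROX_NONE); p=max(cs,key=cv2.contourArea)[:,0]
        w=np.array([atz(c,u,v,z)[:2] for u,v in p],np.float32)
        (cx,cy),(a,b),an=cv2.minAreaRect(w); print(n,t,round(r["confidence"],2),"c",round(cx,4),round(cy,4),"size",round(a,3),round(b,3),"ang",round(an,2),m.sum())
    # hand corners
    if n=="top":
        for t,z,P in[("tray",.008,[(73,150),(620,82),(641,212),(90,290)]),("rack",.01,[(97,371),(655,297),(677,440),(112,518)])]:
            W=np.array([atz(c,150+(x+.5)/4-.5,120+(y+.5)/4-.5,z) for x,y in P])
        
            print("hand",t,W.mean(0),np.round(W[:,:2],3).tolist(),"yaw",np.degrees(np.arctan2(*( (W[0]-W[1])[:2]*[-1,1]))))
    else:
        for t,z,P in[("tray",.008,[(395,98),(205,508),(66,465),(272,88)]),("rack",.01,[(587,149),(434,580),(288,533),(470,119)])]:
            W=np.array([atz(c,120+(x+.5)/3-.5,110+(y+.5)/3-.5,z) for x,y in P])
            print("hand",t,W.mean(0),np.round(W[:,:2],3).tolist())
    for t in["tamper","leveller","dosing_cup","shot_glass"]:
        r=nets.regions_of(t,n)
        for q in r[:1]: 
            v,u=np.where(q["region"]); print(t,round(q["confidence"],2),np.round(q["position"],1),u.min(),u.max(),v.min(),v.max(),len(u))
s,p,M=tool(); print(p,M.round(3).tolist())
E
```

```text
top drip_tray 0.6 c 0.5653 0.1373 size 0.089 0.138 ang 5.82 871
top tool_rack 0.69 c 0.4358 0.0145 size 0.093 0.35 ang 6.38 5075
hand tray [0.58007657 0.03092673 0.008     ] [[0.605, 0.214], [0.645, -0.141], [0.557, -0.15], [0.513, 0.201]] yaw 6.385734891208531
hand rack [0.43614085 0.01424216 0.01      ] [[0.461, 0.195], [0.502, -0.156], [0.411, -0.165], [0.37, 0.184]] yaw 6.585638705726436
tamper 0.91 [190.1 167.1] 176 201 157 183 499
leveller 0.72 [221.5 164.5] 210 234 152 177 505
dosing_cup 0.85 [287.1 153.3] 276 299 143 169 506
shot_glass 0.76 [255.9 157.7] 247 267 146 168 358
scene drip_tray 0.64 c 0.5572 0.0303 size 0.055 0.36 ang 6.39 1589
scene tool_rack 0.7 c 0.4347 0.0166 size 0.093 0.355 ang 6.49 7041
hand tray [0.57942325 0.03670049 0.008     ] [[0.559, -0.15], [0.511, 0.202], [0.602, 0.214], [0.646, -0.119]]
hand rack [0.43488573 0.01558337 0.01      ] [[0.411, -0.163], [0.371, 0.184], [0.459, 0.195], [0.499, -0.153]]
tamper 0.79 [171.6 237.6] 159 191 213 262 1197
leveller 0.93 [192.2 205.7] 175 208 190 225 987
dosing_cup 0.83 [226.5 147.2] 211 238 129 163 794
shot_glass 0.73 [211.6 165.1] 196 220 152 185 677
[0.21743634 0.53230107 0.21949706] [[0.0, 0.378, 0.926], [0.0, 0.926, -0.378], [-1.0, 0.0, -0.0]]
```

Run:
```python
from h import *
from scipy.optimize import least_squares
prof={"tamper":[(0,.029),(.022,.029),(.022,.012),(.06,.015),(.075,.019),(.09,.016),(.097,.008)],"leveller":[(0,.029),(.016,.029),(.016,.0315),(.036,.0315)],"dosing_cup":[(0,.029),(.05,.029)],"shot_glass":[(0,.019),(.062,.0245)]}
C={n:camera(n) for n in["top","scene"]}
a=np.linspace(0,2*np.pi,25)[:-1]
def sil(c,t,x,y):
    P=[]
    pr=prof[t]; m=np.zeros((384*4,512*4),np.uint8)
    for (z0,r0),(z1,r1) in zip(pr,pr[1:]):
        q=[proj(c,(x+r*np.cos(b),y+r*np.sin(b),z+.008)) for z,r in((z0,r0),(z1,r1)) for b in a]
        h=cv2.convexHull((np.array(q,np.float32)+.5)*4); cv2.fillConvexPoly(m,h.astype(np.int32),1)
    M=cv2.moments(m,True); return np.array([M["m10"],M["m01"]])/M["m00"]/4-.5, M["m00"]/16
for t,g in dict(tamper=(.566,.158),leveller=(.575,.073),shot_glass=(.585,-.011),dosing_cup=(.594,-.096)).items():
    for n in C:
        r=nets.regions_of(t,n)[0]; v,u=np.where(r["region"]); o=np.array([u.mean(),v.mean()])
        # centroid to xy
        f=lambda p:(sil(C[n],t,*p)[0]-o)
        p=least_squares(f,g,diff_step=.01).x; print(t,n,round(r["confidence"],2),p.round(4),"exp",g,"area",len(u),sil(C[n],t,*g)[1])
for t,z in(("bottle",.03),):
    for u,v in((150,178),(160,185)): print(atz(C["top"],u,v,.03))
s,p,M=tool()
```

```text
tamper top 0.65 [0.5631 0.158 ] exp (0.566, 0.158) area 503 526.25
tamper scene 0.83 [0.564  0.1569] exp (0.566, 0.158) area 1189 1207.625
leveller top 0.72 [0.5764 0.0733] exp (0.575, 0.073) area 539 553.4375
leveller scene 0.89 [0.5762 0.0739] exp (0.575, 0.073) area 1003 987.375
shot_glass top 0.73 [ 0.5881 -0.015 ] exp (0.585, -0.011) area 356 377.625
shot_glass scene 0.9 [ 0.5892 -0.0162] exp (0.585, -0.011) area 655 723.0
dosing_cup top 0.66 [ 0.5942 -0.0924] exp (0.594, -0.096) area 530 551.75
dosing_cup scene 0.86 [ 0.5939 -0.0965] exp (0.594, -0.096) area 780 860.5625
[0.54555123 0.25130721 0.03      ]
[0.52734843 0.22602235 0.03      ]
```

```bash
cat >> h.py <<'E'
def go(x,y,z,az=96.45):
    s,p,M=tool(); d=M.T@(np.array([x,y,z])-p)*1000
    cur=np.degrees(np.arctan2(M[1,1],M[0,1])); print("t",round(s["clock"],2),"tcp",p.round(4),"az",round(cur,2),"grip",round(s["grip_width"]*94,1),"F",np.round(s["ft_force"],1),"tilt",np.round(M[2,0],4))
    print("slide",d.round(1),"roll",round(-np.radians(az-cur),4))
E
python3 - <<'E'
from h import *
go(.5635,.1575,.16)
c=camera("scene")
for q in [(45,240),(70,205),(155,280),(140,205)]: print(q,atz(c,*q,0.05).round(3))
E
```

```text
t 2.0 tcp [0.2175 0.5323 0.2195] az 67.78 grip 94.0 F [-0.1  0.3  0.1] tilt -1.0
slide [  59.5 -216.1  462.1] roll -0.5004
(45, 240) [0.763 0.264 0.05 ]
(70, 205) [0.775 0.184 0.05 ]
(155, 280) [0.544 0.243 0.05 ]
(140, 205) [0.656 0.126 0.05 ]
```

View pics/top0.png

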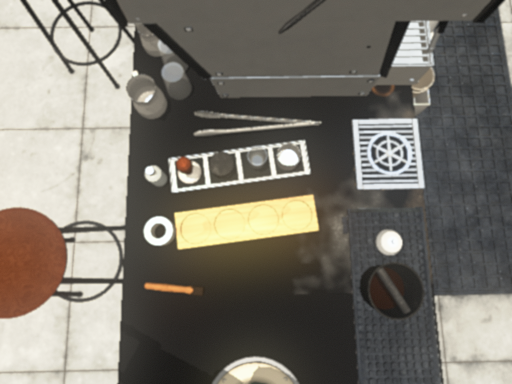

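drive_tool(
  targets=[
    {"claw": 94,"slide": [0,-10,20],"roll": -0.05},
    {"claw": 94,"slide": [0,-25,55],"roll": -0.1},
    {"claw": 80,"slide": [0,-45,95],"roll": -0.17},
    {"claw": 70,"slide": [0,-65,138],"roll": -0.24},
    {"claw": 60,"slide": [5,-85,180],"roll": -0.31},
    {"claw": 56,"slide": [10,-105,222],"roll": -0.38},
    {"claw": 56,"slide": [15,-125,265],"roll": -0.45},
    {"claw": 56,"slide": [20,-145,308],"roll": -0.5},
    {"claw": 56,"slide": [30,-165,350],"roll": -0.5},
    {"claw": 56,"slide": [40,-185,393],"roll": -0.5},
    {"claw": 56,"slide": [50,-202,430],"roll": -0.5},
    {"claw": 56,"slide": [57,-211,452],"roll": -0.5},
    {"claw": 56,"slide": [59.5,-216,462],"roll": -0.5},
    {"claw": 56,"slide": [59.5,-216,462],"roll": -0.5},
    {"claw": 56,"slide": [59.5,-216,462],"roll": -0.5},
  ],
)

```text
clock: 3.55
tool_pos: [0.5627, 0.1585, 0.1602]
tcp_rot: [0.706, -0.039, 0.706, 0.04]
ft_force: [-0.7, 0.4, -0.3]
grip_width: 0.592
```

Run:
```python
from h import *
go(.5635,.1575,.078)
```

```text
t 3.55 tcp [0.5627 0.1585 0.1602] az 96.44 grip 55.6 F [-0.7  0.4 -0.3] tilt -1.0
slide [82.2 -1.1  0.7] roll -0.0001
```

drive_tool(
  targets=[
    {"claw": 56,"slide": [15,-1,0.7],"roll": 0},
    {"claw": 56,"slide": [32,-1,0.7],"roll": 0},
    {"claw": 56,"slide": [50,-1,0.7],"roll": 0},
    {"claw": 56,"slide": [66,-1,0.7],"roll": 0},
    {"claw": 56,"slide": [77,-1,0.7],"roll": 0},
    {"claw": 56,"slide": [82,-1,0.7],"roll": 0},
    {"claw": 56,"slide": [82,-1,0.7],"roll": 0},
    {"claw": 48,"slide": [82,-1,0.7],"roll": 0},
    {"claw": 42,"slide": [82,-1,0.7],"roll": 0},
    {"claw": 36,"slide": [82,-1,0.7],"roll": 0},
    {"claw": 28,"slide": [82,-1,0.7],"roll": 0},
    {"claw": 20,"slide": [82,-1,0.7],"roll": 0},
    {"claw": 20,"slide": [82,-1,0.7],"roll": 0},
    {"claw": 20,"slide": [82,-1,0.7],"roll": 0},
  ],
)

```text
clock: 4.95
tool_pos: [0.564, 0.1573, 0.0789]
tcp_rot: [0.706, -0.04, 0.706, 0.04]
ft_force: [-0.8, -2.2, 5.9]
grip_width: 0.383
```

Run:
```python
from h import *
go(.5635,.1575,.158)
c=camera("scene"); cv2.imwrite("pics/s2.png",cv2.resize(c["pixels"][110:310,100:340,::-1],None,fx=3,fy=3))
```

```text
t 4.95 tcp [0.564  0.1573 0.0789] az 96.44 grip 36.0 F [-0.8 -2.2  5.9] tilt -1.0
slide [-79.1   0.3  -0.5] roll -0.0001
```

View pics/s2.png

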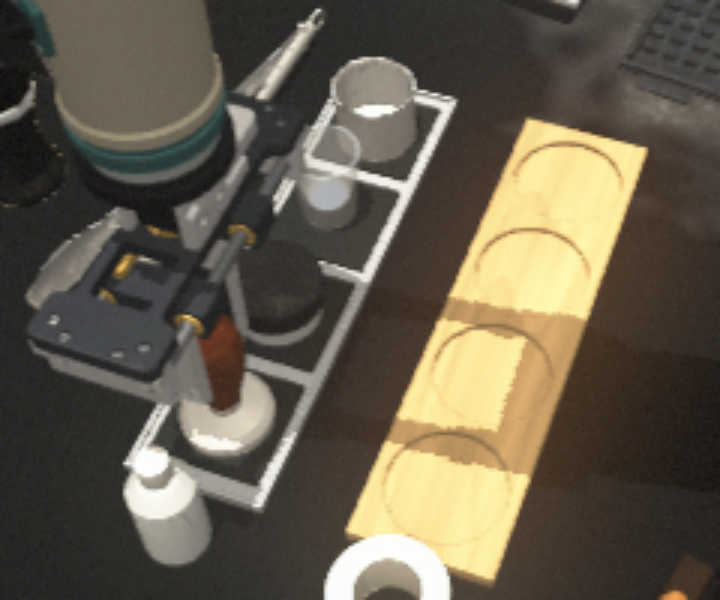

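drive_tool(
  targets=[
    {"claw": 20,"slide": [-5,0,0],"roll": 0},
    {"claw": 20,"slide": [-15,0,0],"roll": 0},
    {"claw": 20,"slide": [-35,0,0],"roll": 0},
    {"claw": 20,"slide": [-55,0,0],"roll": 0},
    {"claw": 20,"slide": [-72,0,-5],"roll": 0},
    {"claw": 20,"slide": [-80,-5,-20],"roll": 0},
    {"claw": 20,"slide": [-80,-20,-40],"roll": 0},
    {"claw": 20,"slide": [-80,-42,-62],"roll": 0},
    {"claw": 20,"slide": [-80,-66,-85],"roll": 0},
    {"claw": 20,"slide": [-80,-92,-105],"roll": 0},
    {"claw": 20,"slide": [-80,-120,-122],"roll": 0},
    {"claw": 20,"slide": [-80,-148,-134],"roll": 0},
    {"claw": 20,"slide": [-80,-176,-141],"roll": 0},
    {"claw": 20,"slide": [-80,-204,-144],"roll": 0},
    {"claw": 20,"slide": [-80,-228,-144],"roll": 0},
    {"claw": 20,"slide": [-80,-244,-144],"roll": 0},
    {"claw": 20,"slide": [-80,-252,-144],"roll": 0},
    {"claw": 20,"slide": [-80,-254,-144],"roll": 0},
    {"claw": 20,"slide": [-80,-254,-144],"roll": 0},
  ],
)

```text
clock: 6.9
tool_pos: [0.4486, -0.1106, 0.1584]
tcp_rot: [0.706, -0.039, 0.706, 0.04]
ft_force: [-0.2, -0.4, -4.7]
grip_width: 0.388
```

Run:
```python
from h import *
go(.4498,-.1115,.0759)
c=camera("scene"); cv2.imwrite("pics/s3.png",cv2.resize(c["pixels"][80:310,140:380,::-1],None,fx=3,fy=3)[:600])
```

```text
t 6.9 tcp [ 0.4486 -0.1106  0.1584] az 96.43 grip 36.5 F [-0.2 -0.4 -4.7] tilt -1.0
slide [82.5 -1.1  1.1] roll -0.0003
```

View pics/s3.png

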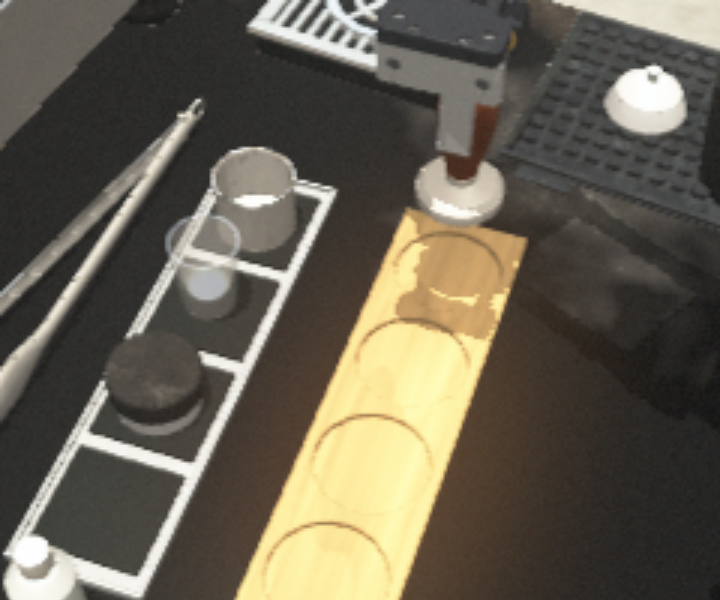

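drive_tool(
  targets=[
    {"claw": 20,"slide": [15,-1,1],"roll": 0},
    {"claw": 20,"slide": [32,-1,1],"roll": 0},
    {"claw": 20,"slide": [50,-1,1],"roll": 0},
    {"claw": 20,"slide": [64,-1,1],"roll": 0},
    {"claw": 20,"slide": [73,-1,1],"roll": 0},
    {"claw": 20,"slide": [78,-1,1],"roll": 0},
    {"claw": 20,"slide": [80,-1,1],"roll": 0},
    {"claw": 20,"slide": [81.5,-1,1],"roll": 0},
    {"claw": 20,"slide": [82.5,-1,1],"roll": 0},
    {"claw": 20,"slide": [82.5,-1,1],"roll": 0},
  ],
)

```text
clock: 7.95
tool_pos: [0.4501, -0.1112, 0.0762]
tcp_rot: [0.706, -0.039, 0.706, 0.04]
ft_force: [0.3, -0.6, -4.0]
grip_width: 0.387
```

Run:
```python
from h import *
go(.4498,-.1115,.0759)
```

```text
t 7.95 tcp [ 0.4501 -0.1112  0.0762] az 96.46 grip 36.4 F [ 0.3 -0.6 -4. ] tilt -1.0
slide [ 0.3 -0.2 -0.3] roll 0.0001
```

drive_tool(
  targets=[
    {"claw": 20,"slide": [0.7,0,0],"roll": 0},
    {"claw": 20,"slide": [1.4,0,0],"roll": 0},
    {"claw": 20,"slide": [1.4,0,0],"roll": 0},
  ],
)

```text
clock: 8.25
tool_pos: [0.4506, -0.1115, 0.0758]
tcp_rot: [0.707, -0.04, 0.705, 0.04]
ft_force: [-0.5, -0.4, 3.9]
grip_width: 0.386
```

Contact. Releasing, then rising.

drive_tool(
  targets=[
    {"claw": 40,"slide": [0,0,0],"roll": 0},
    {"claw": 46,"slide": [0,0,0],"roll": 0},
    {"claw": 54,"slide": [0,0,0],"roll": 0},
    {"claw": 56,"slide": [0,0,0],"roll": 0},
    {"claw": 56,"slide": [-8,0,0],"roll": 0},
    {"claw": 56,"slide": [-25,0,0],"roll": 0},
    {"claw": 56,"slide": [-50,0,0],"roll": 0},
    {"claw": 56,"slide": [-72,0,0],"roll": 0},
    {"claw": 56,"slide": [-80,0,0],"roll": 0},
    {"claw": 56,"slide": [-80,0,0],"roll": 0},
  ],
)

```text
clock: 9.25
tool_pos: [0.4512, -0.1118, 0.157]
tcp_rot: [0.708, -0.04, 0.704, 0.04]
ft_force: [0.3, 0.1, 0.7]
grip_width: 0.595
```

Run:
```python
from h import *
go(.5763,.0735,.12)
c=camera("scene"); cv2.imwrite("pics/s4.png",cv2.resize(c["pixels"][80:310,140:380,::-1],None,fx=3,fy=3)[:600])
```

```text
t 9.25 tcp [ 0.4512 -0.1118  0.157 ] az 96.45 grip 56.0 F [0.3 0.1 0.7] tilt -1.0
slide [ 37.5 170.2 144.9] roll 0.0001
```

View pics/s4.png

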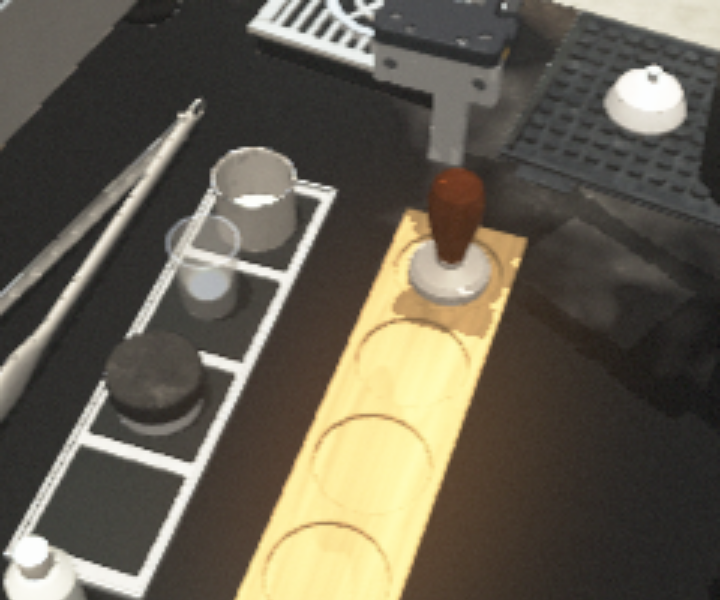

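drive_tool(
  targets=[
    {"claw": 60,"slide": [0,8,8],"roll": 0},
    {"claw": 66,"slide": [0,25,22],"roll": 0},
    {"claw": 72,"slide": [0,50,42],"roll": 0},
    {"claw": 76,"slide": [0,78,66],"roll": 0},
    {"claw": 76,"slide": [5,106,90],"roll": 0},
    {"claw": 76,"slide": [12,134,114],"roll": 0},
    {"claw": 76,"slide": [24,155,132],"roll": 0},
    {"claw": 76,"slide": [34,167,142],"roll": 0},
    {"claw": 76,"slide": [37.5,170,145],"roll": 0},
    {"claw": 76,"slide": [37.5,170,145],"roll": 0},
    {"claw": 76,"slide": [37.5,170,145],"roll": 0},
  ],
)

```text
clock: 10.4
tool_pos: [0.5749, 0.0729, 0.1187]
tcp_rot: [0.706, -0.04, 0.706, 0.04]
ft_force: [-0.5, -0.1, -0.0]
grip_width: 0.81
```

Run:
```python
from h import *
go(.5763,.0735,.034)
print(tool()[2].round(4))
```

```text
t 10.4 tcp [0.5749 0.0729 0.1187] az 96.41 grip 76.2 F [-0.5 -0.1 -0. ] tilt -1.0
slide [84.7  0.5  1.4] roll -0.0006
[[ 1.400e-03 -1.117e-01  9.937e-01]
 [-1.000e-04  9.937e-01  1.117e-01]
 [-1.000e+00 -2.000e-04  1.300e-03]]
```

drive_tool(
  targets=[
    {"claw": 76,"slide": [15,0.5,1.4],"roll": 0},
    {"claw": 76,"slide": [34,0.5,1.4],"roll": 0},
    {"claw": 76,"slide": [54,0.5,1.4],"roll": 0},
    {"claw": 76,"slide": [70,0.5,1.4],"roll": 0},
    {"claw": 76,"slide": [80,0.5,1.4],"roll": 0},
    {"claw": 76,"slide": [85,0.5,1.4],"roll": 0},
    {"claw": 76,"slide": [85,0.5,1.4],"roll": 0},
    {"claw": 70,"slide": [85,0.5,1.4],"roll": 0},
    {"claw": 64,"slide": [85,0.5,1.4],"roll": 0},
    {"claw": 56,"slide": [85,0.5,1.4],"roll": 0},
    {"claw": 48,"slide": [85,0.5,1.4],"roll": 0},
    {"claw": 48,"slide": [85,0.5,1.4],"roll": 0},
    {"claw": 48,"slide": [85,0.5,1.4],"roll": 0},
  ],
)

```text
clock: 11.7
tool_pos: [0.5769, 0.0736, 0.0345]
tcp_rot: [0.707, -0.04, 0.705, 0.04]
ft_force: [0.0, -0.4, 5.5]
grip_width: 0.666
```

Run:
```python
from h import *
go(.4403,-.0270,.112)
```

```text
t 11.7 tcp [0.5769 0.0736 0.0345] az 96.42 grip 62.6 F [ 0.  -0.4  5.5] tilt -1.0
slide [ -77.9  -84.7 -146.8] roll -0.0005
```

drive_tool(
  targets=[
    {"claw": 48,"slide": [-5,0,0],"roll": 0},
    {"claw": 48,"slide": [-15,0,0],"roll": 0},
    {"claw": 48,"slide": [-35,0,0],"roll": 0},
    {"claw": 48,"slide": [-58,0,-4],"roll": 0},
    {"claw": 48,"slide": [-74,-4,-15],"roll": 0},
    {"claw": 48,"slide": [-80,-12,-34],"roll": 0},
    {"claw": 48,"slide": [-80,-26,-58],"roll": 0},
    {"claw": 48,"slide": [-80,-42,-82],"roll": 0},
    {"claw": 48,"slide": [-80,-56,-106],"roll": 0},
    {"claw": 48,"slide": [-80,-70,-128],"roll": 0},
    {"claw": 48,"slide": [-80,-80,-141],"roll": 0},
    {"claw": 48,"slide": [-80,-84.5,-147],"roll": 0},
    {"claw": 48,"slide": [-80,-84.5,-147],"roll": 0},
    {"claw": 48,"slide": [-80,-84.5,-147],"roll": 0},
  ],
)

```text
clock: 13.1
tool_pos: [0.4409, -0.0267, 0.1144]
tcp_rot: [0.707, -0.04, 0.705, 0.039]
ft_force: [0.2, 0.3, -3.4]
grip_width: 0.662
```

Run:
```python
from h import *
go(.4403,-.0270,.0315)
c=camera("scene"); cv2.imwrite("pics/s5.png",cv2.resize(c["pixels"][80:310,140:380,::-1],None,fx=3,fy=3)[:600])
```

```text
t 13.1 tcp [ 0.4409 -0.0267  0.1144] az 96.4 grip 62.3 F [ 0.2  0.3 -3.4] tilt -1.0
slide [82.9 -0.2 -1. ] roll -0.0008
```

View pics/s5.png

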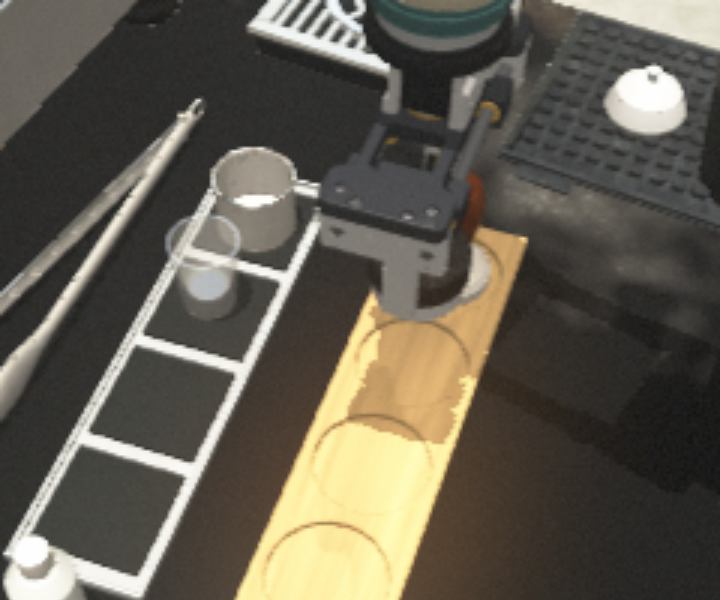

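drive_tool(
  targets=[
    {"claw": 48,"slide": [15,0,-1],"roll": 0},
    {"claw": 48,"slide": [32,0,-1],"roll": 0},
    {"claw": 48,"slide": [50,0,-1],"roll": 0},
    {"claw": 48,"slide": [65,0,-1],"roll": 0},
    {"claw": 48,"slide": [74,0,-1],"roll": 0},
    {"claw": 48,"slide": [79,0,-1],"roll": 0},
    {"claw": 48,"slide": [81,0,-1],"roll": 0},
    {"claw": 48,"slide": [82.5,0,-1],"roll": 0},
    {"claw": 48,"slide": [83.5,0,-1],"roll": 0},
    {"claw": 48,"slide": [83.5,0,-1],"roll": 0},
  ],
)

```text
clock: 14.15
tool_pos: [0.4409, -0.0267, 0.0315]
tcp_rot: [0.708, -0.04, 0.704, 0.039]
ft_force: [0.0, 0.6, 0.8]
grip_width: 0.667
```

drive_tool(
  targets=[
    {"claw": 48,"slide": [0.5,0,0],"roll": 0},
    {"claw": 64,"slide": [0.5,0,0],"roll": 0},
    {"claw": 70,"slide": [0.5,0,0],"roll": 0},
    {"claw": 74,"slide": [0.5,0,0],"roll": 0},
    {"claw": 74,"slide": [0.5,0,0],"roll": 0},
    {"claw": 74,"slide": [-8,0,0],"roll": 0},
    {"claw": 74,"slide": [-25,0,0],"roll": 0},
    {"claw": 74,"slide": [-50,0,0],"roll": 0},
    {"claw": 74,"slide": [-75,0,0],"roll": 0},
    {"claw": 74,"slide": [-85,0,0],"roll": 0},
    {"claw": 70,"slide": [-85,0,0],"roll": 0},
  ],
)

```text
clock: 15.25
tool_pos: [0.4416, -0.0269, 0.118]
tcp_rot: [0.709, -0.04, 0.703, 0.039]
ft_force: [0.5, 0.3, 0.0]
grip_width: 0.754
```

Run:
```python
from h import *
go(.5885,-.0153,.125)
print(tool()[2].round(4))
```

```text
t 15.25 tcp [ 0.4416 -0.0269  0.118 ] az 96.43 grip 70.9 F [0.5 0.3 0. ] tilt -1.0
slide [ -5.7  -4.9 147.3] roll -0.0004
[[ 9.200e-03 -1.119e-01  9.937e-01]
 [-9.000e-04  9.937e-01  1.119e-01]
 [-1.000e+00 -1.900e-03  9.000e-03]]
```

drive_tool(
  targets=[
    {"claw": 62,"slide": [-3,0,8],"roll": 0},
    {"claw": 62,"slide": [-6,-1,25],"roll": 0},
    {"claw": 62,"slide": [-6,-2,50],"roll": 0},
    {"claw": 62,"slide": [-6,-3,76],"roll": 0},
    {"claw": 62,"slide": [-6,-4,102],"roll": 0},
    {"claw": 62,"slide": [-6,-5,126],"roll": 0},
    {"claw": 62,"slide": [-6,-5,141],"roll": 0},
    {"claw": 62,"slide": [-6,-5,147],"roll": 0},
    {"claw": 62,"slide": [-6,-5,147],"roll": 0},
    {"claw": 62,"slide": [-6,-5,147],"roll": 0},
  ],
)

```text
clock: 16.25
tool_pos: [0.5871, -0.0153, 0.1245]
tcp_rot: [0.708, -0.04, 0.704, 0.039]
ft_force: [-0.3, -1.0, 0.1]
grip_width: 0.662
```

Run:
```python
from h import *
go(.5887,-.0155,.045)
print(tool()[2].round(4))
c=camera("scene"); cv2.imwrite("pics/s6.png",cv2.resize(c["pixels"][80:310,140:380,::-1],None,fx=3,fy=3)[:600])
```

```text
t 16.25 tcp [ 0.5871 -0.0153  0.1245] az 96.43 grip 62.2 F [-0.3 -1.   0.1] tilt -1.0
slide [79.5 -0.2  1. ] roll -0.0003
[[ 6.800e-03 -1.120e-01  9.937e-01]
 [-6.000e-04  9.937e-01  1.120e-01]
 [-1.000e+00 -1.400e-03  6.600e-03]]
```

View pics/s6.png

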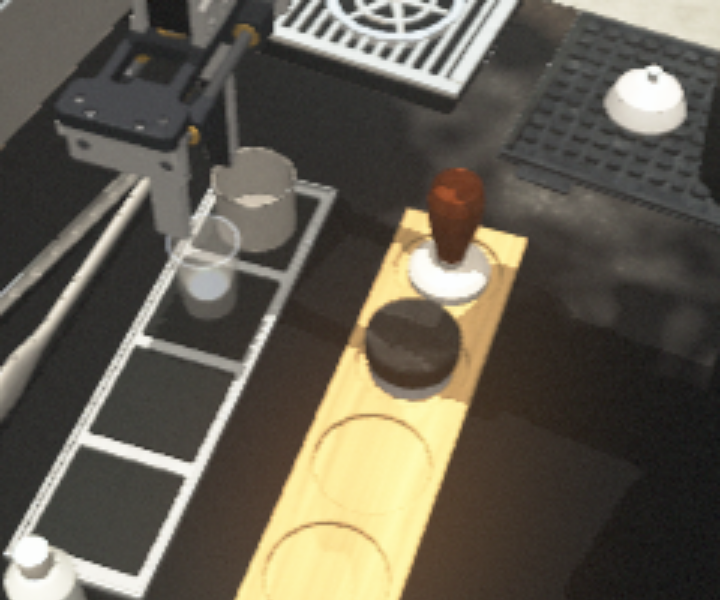

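drive_tool(
  targets=[
    {"claw": 62,"slide": [12,0,1],"roll": 0},
    {"claw": 62,"slide": [28,0,1],"roll": 0},
    {"claw": 62,"slide": [45,0,1],"roll": 0},
    {"claw": 62,"slide": [62,0,1],"roll": 0},
    {"claw": 62,"slide": [74,0,1],"roll": 0},
    {"claw": 62,"slide": [79.5,0,1],"roll": 0},
    {"claw": 62,"slide": [79.5,0,1],"roll": 0},
    {"claw": 58,"slide": [79.5,0,1],"roll": 0},
    {"claw": 54,"slide": [79.5,0,1],"roll": 0},
    {"claw": 50,"slide": [79.5,0,1],"roll": 0},
    {"claw": 46,"slide": [79.5,0,1],"roll": 0},
    {"claw": 40,"slide": [79.5,0,1],"roll": 0},
    {"claw": 36,"slide": [79.5,0,1],"roll": 0},
    {"claw": 36,"slide": [79.5,0,1],"roll": 0},
  ],
)

```text
clock: 17.7
tool_pos: [0.5891, -0.0153, 0.0459]
tcp_rot: [0.709, -0.04, 0.703, 0.039]
ft_force: [-0.2, -0.3, 3.5]
grip_width: 0.499
```

Run:
```python
from h import *
go(.4307,.0574,.125)
c=camera("scene"); cv2.imwrite("pics/s7.png",cv2.resize(c["pixels"][80:310,140:380,::-1],None,fx=3,fy=3)[:600])
```

```text
t 17.7 tcp [ 0.5891 -0.0153  0.0459] az 96.42 grip 46.9 F [-0.2 -0.3  3.5] tilt -1.0
slide [ -80.5   89.8 -148.6] roll -0.0005
```

View pics/s7.png

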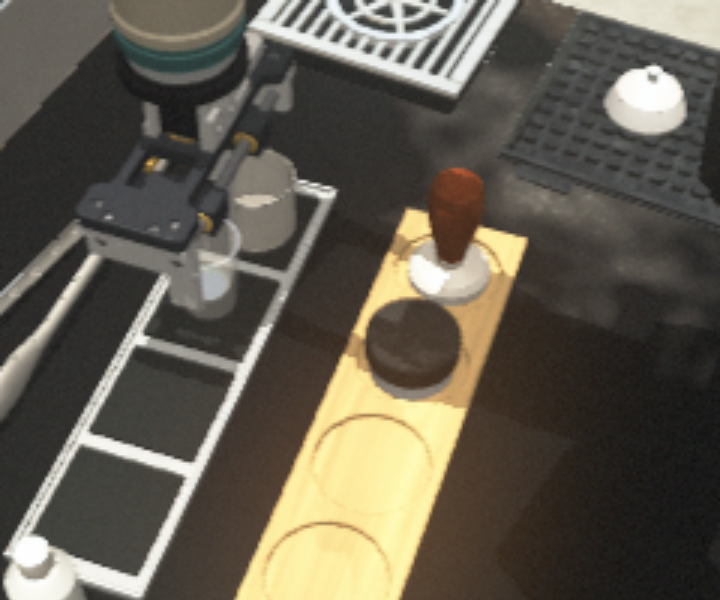

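drive_tool(
  targets=[
    {"claw": 36,"slide": [-5,0,0],"roll": 0},
    {"claw": 36,"slide": [-15,0,0],"roll": 0},
    {"claw": 36,"slide": [-35,0,0],"roll": 0},
    {"claw": 36,"slide": [-58,0,-4],"roll": 0},
    {"claw": 36,"slide": [-74,5,-15],"roll": 0},
    {"claw": 36,"slide": [-80,14,-32],"roll": 0},
    {"claw": 36,"slide": [-80,28,-54],"roll": 0},
    {"claw": 36,"slide": [-80,44,-78],"roll": 0},
    {"claw": 36,"slide": [-80,60,-102],"roll": 0},
    {"claw": 36,"slide": [-80,74,-125],"roll": 0},
    {"claw": 36,"slide": [-80,85,-141],"roll": 0},
    {"claw": 36,"slide": [-80,90,-148.5],"roll": 0},
    {"claw": 36,"slide": [-80,90,-148.5],"roll": 0},
    {"claw": 36,"slide": [-80,90,-148.5],"roll": 0},
  ],
)

```text
clock: 19.15
tool_pos: [0.432, 0.0573, 0.1249]
tcp_rot: [0.71, -0.04, 0.702, 0.039]
ft_force: [-0.4, 0.2, -0.8]
grip_width: 0.498
```

Run:
```python
from h import *
go(.4307,.0574,.0427)
print(tool()[2].round(4)[2])
c=camera("scene"); cv2.imwrite("pics/s8.png",cv2.resize(c["pixels"][80:310,140:380,::-1],None,fx=3,fy=3)[:600])
```

```text
t 19.15 tcp [0.432  0.0573 0.1249] az 96.43 grip 46.8 F [-0.4  0.2 -0.8] tilt -0.9999
slide [82.2  0.4 -2.1] roll -0.0004
[-0.9999 -0.0023  0.0102]
```

View pics/s8.png

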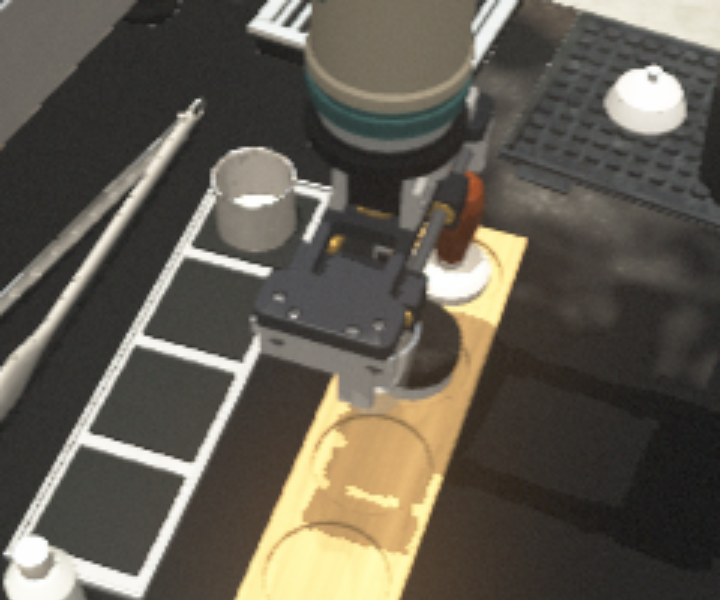

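drive_tool(
  targets=[
    {"claw": 36,"slide": [15,0.4,-2],"roll": 0},
    {"claw": 36,"slide": [32,0.4,-2],"roll": 0},
    {"claw": 36,"slide": [50,0.4,-2],"roll": 0},
    {"claw": 36,"slide": [65,0.4,-2],"roll": 0},
    {"claw": 36,"slide": [74,0.4,-2],"roll": 0},
    {"claw": 36,"slide": [79,0.4,-2],"roll": 0},
    {"claw": 36,"slide": [81,0.4,-2],"roll": 0},
    {"claw": 36,"slide": [82,0.4,-2],"roll": 0},
    {"claw": 36,"slide": [82.5,0.4,-2],"roll": 0},
    {"claw": 36,"slide": [82.5,0.4,-2],"roll": 0},
  ],
)

```text
clock: 20.2
tool_pos: [0.4316, 0.0572, 0.0429]
tcp_rot: [0.71, -0.04, 0.702, 0.039]
ft_force: [0.1, -0.2, 1.2]
grip_width: 0.497
```

drive_tool(
  targets=[
    {"claw": 36,"slide": [0.5,0,0],"roll": 0},
    {"claw": 47,"slide": [0.5,0,0],"roll": 0},
    {"claw": 52,"slide": [0.5,0,0],"roll": 0},
    {"claw": 57,"slide": [0.5,0,0],"roll": 0},
    {"claw": 62,"slide": [0.5,0,0],"roll": 0},
    {"claw": 64,"slide": [0.5,0,0],"roll": 0},
    {"claw": 64,"slide": [-8,0,0],"roll": 0},
    {"claw": 64,"slide": [-25,0,0],"roll": 0},
    {"claw": 64,"slide": [-50,0,0],"roll": 0},
    {"claw": 64,"slide": [-70,0,0],"roll": 0},
    {"claw": 64,"slide": [-80,0,0],"roll": 0},
    {"claw": 64,"slide": [-80,0,0],"roll": 0},
  ],
)

```text
clock: 21.4
tool_pos: [0.4318, 0.0573, 0.1243]
tcp_rot: [0.711, -0.04, 0.701, 0.039]
ft_force: [0.2, 0.9, 0.2]
grip_width: 0.678
```

Run:
```python
from h import *
go(.594,-.095,.12)
print(tool()[2].round(4)[2])
```

```text
t 21.4 tcp [0.4318 0.0573 0.1243] az 96.42 grip 63.7 F [0.2 0.9 0.2] tilt -0.9999
slide [   7.  -169.5  144.1] roll -0.0004
[-0.9999 -0.003   0.015 ]
```

drive_tool(
  targets=[
    {"claw": 70,"slide": [0,0,8],"roll": 0},
    {"claw": 70,"slide": [0,0,25],"roll": 0},
    {"claw": 70,"slide": [0,0,50],"roll": 0},
    {"claw": 70,"slide": [0,-5,76],"roll": 0},
    {"claw": 70,"slide": [0,-20,100],"roll": 0},
    {"claw": 70,"slide": [0,-42,120],"roll": 0},
    {"claw": 70,"slide": [0,-70,134],"roll": 0},
    {"claw": 70,"slide": [0,-98,142],"roll": 0},
    {"claw": 70,"slide": [0,-126,144],"roll": 0},
    {"claw": 70,"slide": [2,-150,144],"roll": 0},
    {"claw": 70,"slide": [5,-164,144],"roll": 0},
    {"claw": 70,"slide": [7,-169.5,144],"roll": 0},
    {"claw": 70,"slide": [7,-169.5,144],"roll": 0},
    {"claw": 70,"slide": [7,-169.5,144],"roll": 0},
  ],
)

```text
clock: 22.8
tool_pos: [0.5936, -0.0941, 0.1196]
tcp_rot: [0.711, -0.04, 0.701, 0.039]
ft_force: [-0.8, 0.5, 0.5]
grip_width: 0.743
```

Run:
```python
from h import *
go(.594,-.095,.036)
print(tool()[2].round(4)[2])
c=camera("scene"); cv2.imwrite("pics/s9.png",cv2.resize(c["pixels"][80:310,140:380,::-1],None,fx=3,fy=3)[:600])
c=camera("top"); cv2.imwrite("pics/t9.png",cv2.resize(c["pixels"][120:260,150:340,::-1],None,fx=4,fy=4))
```

```text
t 22.8 tcp [ 0.5936 -0.0941  0.1196] az 96.44 grip 69.8 F [-0.8  0.5  0.5] tilt -0.9999
slide [83.6 -0.8 -0.9] roll -0.0001
[-0.9999 -0.0021  0.0143]
```

View pics/s9.png

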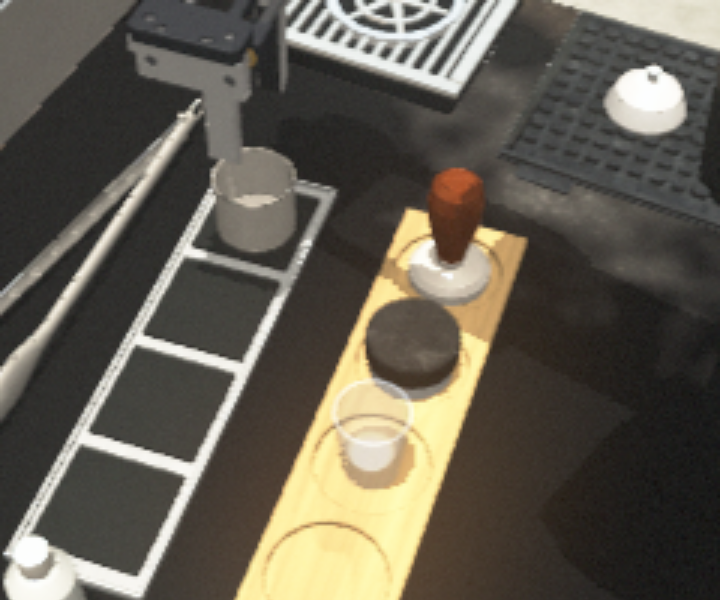

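View pics/t9.png

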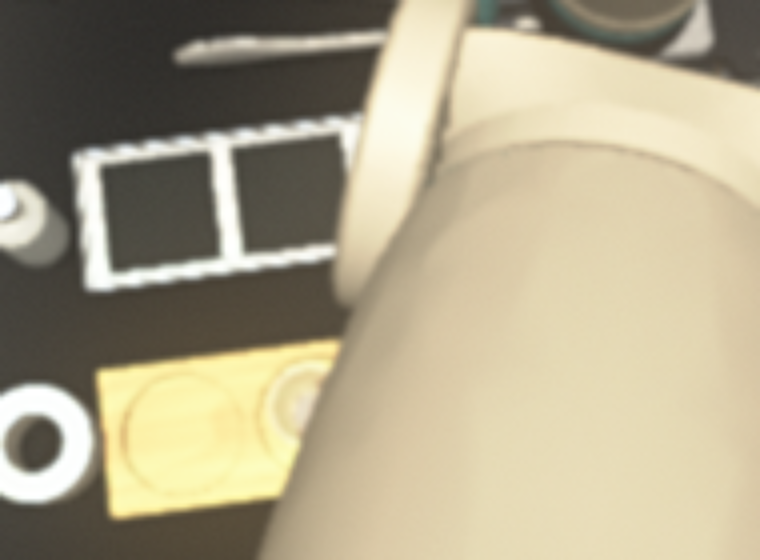

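drive_tool(
  targets=[
    {"claw": 72,"slide": [12,-0.5,-0.5],"roll": 0},
    {"claw": 72,"slide": [28,-0.5,-0.5],"roll": 0},
    {"claw": 72,"slide": [44,-0.5,-0.5],"roll": 0},
    {"claw": 72,"slide": [58,-0.5,-0.5],"roll": 0},
    {"claw": 72,"slide": [70,-0.5,-0.5],"roll": 0},
    {"claw": 72,"slide": [79,-0.5,-0.5],"roll": 0},
    {"claw": 72,"slide": [83.5,-0.5,-0.5],"roll": 0},
    {"claw": 72,"slide": [83.5,-0.5,-0.5],"roll": 0},
    {"claw": 66,"slide": [83.5,-0.5,-0.5],"roll": 0},
    {"claw": 62,"slide": [83.5,-0.5,-0.5],"roll": 0},
    {"claw": 58,"slide": [83.5,-0.5,-0.5],"roll": 0},
    {"claw": 52,"slide": [83.5,-0.5,-0.5],"roll": 0},
    {"claw": 46,"slide": [83.5,-0.5,-0.5],"roll": 0},
    {"claw": 46,"slide": [83.5,-0.5,-0.5],"roll": 0},
  ],
)

```text
clock: 24.3
tool_pos: [0.5949, -0.0943, 0.0372]
tcp_rot: [0.712, -0.04, 0.7, 0.039]
ft_force: [0.6, 2.4, 4.3]
grip_width: 0.611
```

Run:
```python
from h import *
go(.4212,.1419,.15)
c=camera("scene"); cv2.imwrite("pics/s10.png",cv2.resize(c["pixels"][80:310,140:380,::-1],None,fx=3,fy=3)[:600])
```

```text
t 24.3 tcp [ 0.5949 -0.0943  0.0372] az 96.47 grip 57.5 F [0.6 2.4 4.3] tilt -0.9999
slide [-115.7  254.  -144.2] roll 0.0004
```

View pics/s10.png

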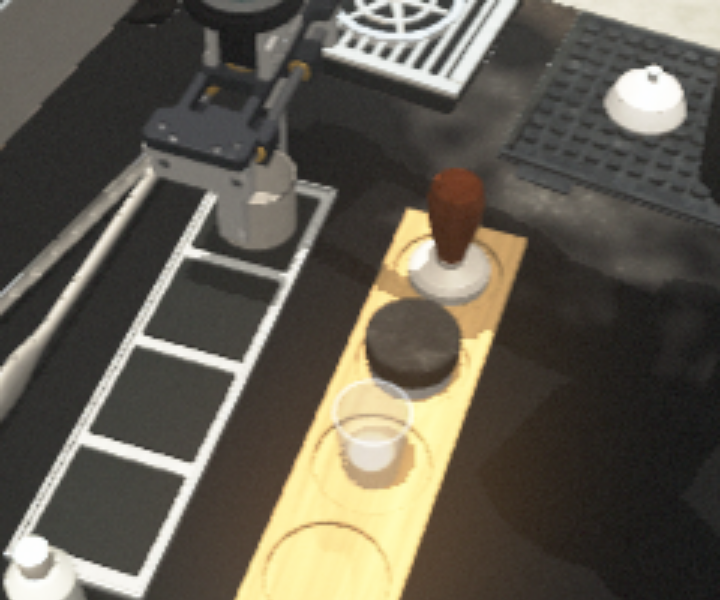

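drive_tool(
  targets=[
    {"claw": 46,"slide": [-5,0,0],"roll": 0},
    {"claw": 46,"slide": [-16,0,0],"roll": 0},
    {"claw": 46,"slide": [-38,0,0],"roll": 0},
    {"claw": 46,"slide": [-62,3,0],"roll": 0},
    {"claw": 46,"slide": [-80,14,0],"roll": 0},
    {"claw": 46,"slide": [-90,34,0],"roll": 0},
    {"claw": 46,"slide": [-92,60,-4],"roll": 0},
    {"claw": 46,"slide": [-92,90,-14],"roll": 0},
    {"claw": 46,"slide": [-92,120,-28],"roll": 0},
    {"claw": 46,"slide": [-92,150,-46],"roll": 0},
    {"claw": 46,"slide": [-92,178,-66],"roll": 0},
    {"claw": 46,"slide": [-92,204,-88],"roll": 0},
    {"claw": 46,"slide": [-92,226,-110],"roll": 0},
    {"claw": 46,"slide": [-92,242,-128],"roll": 0},
    {"claw": 46,"slide": [-92,251,-140],"roll": 0},
    {"claw": 46,"slide": [-92,254,-144],"roll": 0},
    {"claw": 46,"slide": [-92,254,-144],"roll": 0},
    {"claw": 46,"slide": [-92,254,-144],"roll": 0},
  ],
)

```text
clock: 26.15
tool_pos: [0.4231, 0.1415, 0.1266]
tcp_rot: [0.712, -0.04, 0.7, 0.039]
ft_force: [-0.7, -0.4, -2.1]
grip_width: 0.61
```

Run:
```python
from h import *
go(.4212,.1419,.0342)
print(tool()[2].round(4)[2])
c=camera("scene"); cv2.imwrite("pics/s11.png",cv2.resize(c["pixels"][140:340,140:380,::-1],None,fx=3,fy=3))
```

```text
t 26.15 tcp [0.4231 0.1415 0.1266] az 96.45 grip 57.3 F [-0.7 -0.4 -2.1] tilt -0.9998
slide [92.3  0.9 -3.4] roll -0.0
[-0.9998 -0.0028  0.0174]
```

View pics/s11.png

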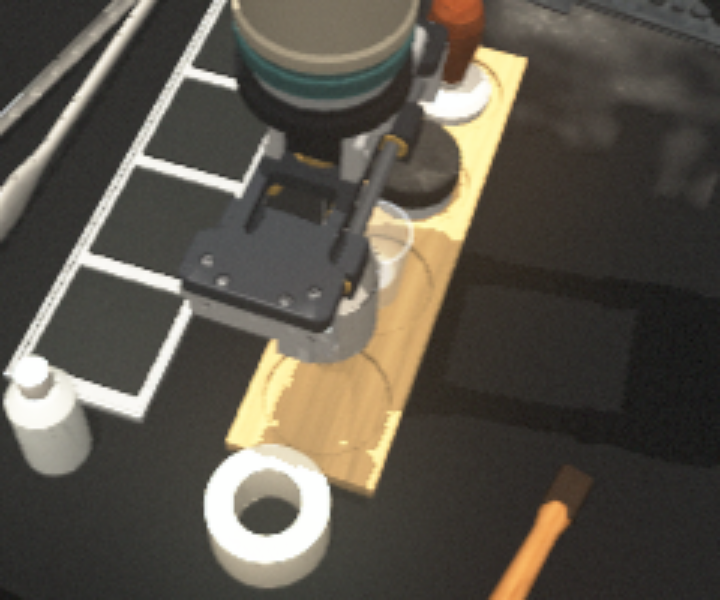

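drive_tool(
  targets=[
    {"claw": 46,"slide": [15,-1,-3],"roll": 0},
    {"claw": 46,"slide": [32,-1,-3],"roll": 0},
    {"claw": 46,"slide": [50,-1,-3],"roll": 0},
    {"claw": 46,"slide": [68,-1,-3],"roll": 0},
    {"claw": 46,"slide": [80,-1,-3],"roll": 0},
    {"claw": 46,"slide": [87,-1,-3],"roll": 0},
    {"claw": 46,"slide": [90,-1,-3],"roll": 0},
    {"claw": 46,"slide": [92,-1,-3],"roll": 0},
    {"claw": 46,"slide": [92.5,-1,-3],"roll": 0},
    {"claw": 46,"slide": [92.5,-1,-3],"roll": 0},
  ],
)

```text
clock: 27.2
tool_pos: [0.4223, 0.14, 0.0344]
tcp_rot: [0.712, -0.04, 0.699, 0.039]
ft_force: [0.1, 0.7, -1.5]
grip_width: 0.609
```

drive_tool(
  targets=[
    {"claw": 46,"slide": [0.6,0,0],"roll": 0},
    {"claw": 46,"slide": [1.2,0,0],"roll": 0},
    {"claw": 46,"slide": [1.2,0,0],"roll": 0},
  ],
)

```text
clock: 27.5
tool_pos: [0.4226, 0.1401, 0.0342]
tcp_rot: [0.713, -0.04, 0.699, 0.039]
ft_force: [-1.9, -0.6, 6.6]
grip_width: 0.609
```

Contact. Release and withdraw clear of the view.

drive_tool(
  targets=[
    {"claw": 56,"slide": [0,0,0],"roll": 0},
    {"claw": 62,"slide": [0,0,0],"roll": 0},
    {"claw": 68,"slide": [0,0,0],"roll": 0},
    {"claw": 68,"slide": [0,0,0],"roll": 0},
    {"claw": 68,"slide": [-8,0,0],"roll": 0},
    {"claw": 68,"slide": [-25,0,0],"roll": 0},
    {"claw": 68,"slide": [-50,0,0],"roll": 0},
    {"claw": 68,"slide": [-80,0,0],"roll": 0},
    {"claw": 68,"slide": [-110,0,0],"roll": 0},
    {"claw": 68,"slide": [-140,20,-10],"roll": 0},
    {"claw": 68,"slide": [-160,50,-30],"roll": 0},
    {"claw": 68,"slide": [-170,85,-50],"roll": 0},
    {"claw": 68,"slide": [-170,120,-70],"roll": 0},
    {"claw": 68,"slide": [-170,155,-90],"roll": 0},
    {"claw": 68,"slide": [-170,190,-110],"roll": 0},
    {"claw": 68,"slide": [-170,225,-130],"roll": 0},
    {"claw": 68,"slide": [-170,255,-145],"roll": 0},
    {"claw": 68,"slide": [-170,270,-150],"roll": 0},
    {"claw": 68,"slide": [-170,270,-150],"roll": 0},
    {"claw": 68,"slide": [-170,270,-150],"roll": 0},
  ],
)

```text
clock: 29.5
tool_pos: [0.24, 0.3913, 0.2007]
tcp_rot: [0.713, -0.041, 0.699, 0.039]
ft_force: [0.9, -0.2, -0.6]
grip_width: 0.723
```

Run:
```python
from h import *
from scipy.optimize import least_squares
go(0.2,.4,.2)
prof={"tamper":[(0,.029),(.022,.029),(.022,.012),(.06,.015),(.075,.019),(.09,.016),(.097,.008)],"leveller":[(0,.029),(.016,.029),(.016,.0315),(.036,.0315)],"dosing_cup":[(0,.029),(.05,.029)],"shot_glass":[(0,.019),(.062,.0245)]}
C={n:camera(n) for n in["top","scene"]}
a=np.linspace(0,2*np.pi,25)[:-1]
def sil(c,t,x,y):
    pr=prof[t]; m=np.zeros((384*4,512*4),np.uint8)
    for (z0,r0),(z1,r1) in zip(pr,pr[1:]):
        q=[proj(c,(x+r*np.cos(b),y+r*np.sin(b),z+.005)) for z,r in((z0,r0),(z1,r1)) for b in a]
        cv2.fillConvexPoly(m,cv2.convexHull((np.array(q,np.float32)+.5)*4).astype(np.int32),1)
    M=cv2.moments(m,True); return np.array([M["m10"],M["m01"]])/M["m00"]/4-.5
ex=dict(tamper=-.1275,leveller=-.0425,shot_glass=.0425,dosing_cup=.1275)
yd=np.array([-.1123,.9937]); xd=np.array([.9937,.1123]); o=np.array([.4355,.0152])
for t,k in ex.items():
    for n in C:
        for r in nets.regions_of(t,n)[:1]:
            v,u=np.where(r["region"]); w=np.array([u.mean(),v.mean()])
            p=least_squares(lambda p:sil(C[n],t,*p)-w,o+k*yd,diff_step=.01).x-o
            print(t,n,round(r["confidence"],2),"dx,dy mm",(1000*np.array([p@xd,p@yd-k])).round(1))
cv2.imwrite("pics/s12.png",cv2.resize(C["scene"]["pixels"][120:320,140:380,::-1],None,fx=3,fy=3))
cv2.imwrite("pics/t12.png",cv2.resize(C["top"]["pixels"][120:260,150:340,::-1],None,fx=4,fy=4))
```

```text
t 29.5 tcp [0.24   0.3913 0.2007] az 96.49 grip 68.0 F [ 0.9 -0.2 -0.6] tilt -0.9998
slide [ -0.1  13.2 -38.7] roll 0.0008
tamper top 0.89 dx,dy mm [-0.7  0.6]
leveller top 0.65 dx,dy mm [-1.1  0.1]
leveller scene 0.6 dx,dy mm [138.  -67.7]
shot_glass top 0.92 dx,dy mm [0.  0.6]
dosing_cup top 0.75 dx,dy mm [ 0.6 -1.9]
dosing_cup scene 0.62 dx,dy mm [1.3 6.2]
```

View pics/s12.png

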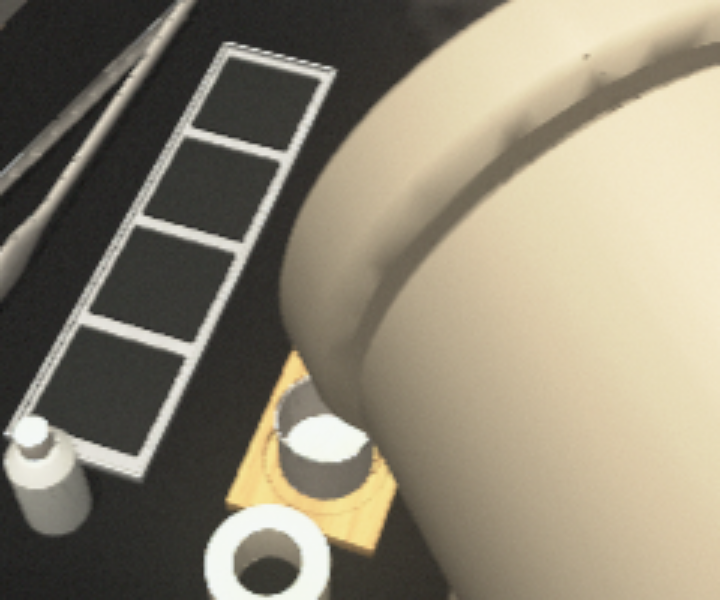

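View pics/t12.png

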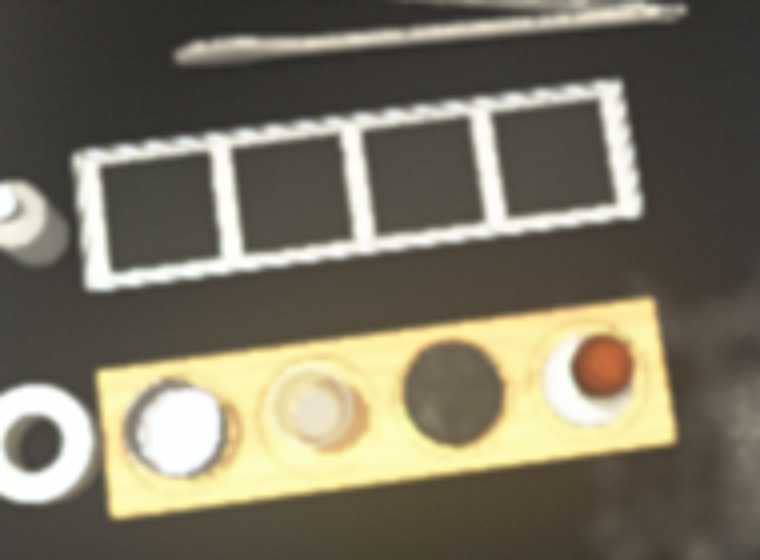

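The top view shows all four tools upright and centred in their recesses. In crop pixels, the cup is at (180,430), the glass at (317,407), the leveller at (454,392) and the tamper at (595,375). The order is reversed and the arm touches nothing.

```bash
python3 -c "
from rig import bot
print(bot.job_done())"
```

```text
the job is handed in; nothing more can be done
None
```

All four tools are on the wooden rack in reverse order, and I handed the job in at about 30 s of the 112 s allowed. From left to right the tray held tamper, leveller, shot glass, dosing cup; the rack now holds dosing cup, shot glass, leveller, tamper.

- **Checks that passed:** In the last top picture each tool stands upright in its recess, about 2 mm or less from the centre. I felt contact with the recess floor before each release. The gripper is well clear, with no contact force beyond sensor noise.
- **Checks that failed or disagreed:** In the last scene picture the arm hid most of the rack, so that view could not confirm the result. It found no tamper or shot glass. It also reported a leveller 138 mm off, which is false because the top picture shows it in place. Its dosing cup reading was 6 mm off, because the cup was partly hidden.
- **Tool tilt:** The gripper's tilt crept up to about 0.02 rad over the moves. That is within the 0.08 rad limit, and the tools were free to settle flat once released.

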